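# Turn the page of the baby's board book

## Task

Turn the raised page of the open board book over its spine to the left, until it lies flat on the left-hand pages; but first push the grey cactus teether that lies there off the book, so that it rests on the shelf top clear of the book. Work only with the fingertips or the outside of the fingers: do not pinch or lift the page, the teether or the book. Turn that one page only, and leave the book and everything else where they are.

Things in the scene. Friction and masses are not known exactly. Their poses are not given: they have to be found in the camera images.
- book: Open board book, navy covers, 176 mm along the spine by 344 mm over both sides, 0.6 kg, loose on the white shelf top (height 0). Origin: underside, middle of the spine; x along the spine away from the robot, y to the left-hand pages, z up. The left-hand pages are a solid stack, top at z = 11 mm, from y = 4 to 169 mm, 85 mm either way in x. A sideways shove of about 3 N slides the book.
- page (a joint): Angle of the raised page about the spine (rad): 0 on the right-hand pages, pi/2 upright, pi flat on the left-hand pages. Hinge line: along the book's x axis, 13 mm above its underside, over the middle of the spine. A stiff new hinge: the page stays at whatever angle it is left; 1 to 1.5 N at its free edge moves it.
- page_edge (a point): Middle of the raised page's free edge, half-way through its thickness, 169 mm from the hinge line; moves with the page. The page is a rigid board, 170 mm along the spine, 4 mm thick; sky-blue with a red boat on the side facing up at the start, pink with an apple on the other. The frame equals the book's at page angle 0 and turns with the page.
- next_page (a joint): Angle of the next page (mint green with a yellow duck), the same size and hinge, just below the raised page on the right: 0 lying on the right-hand side (its top 11 mm above the shelf). It starts slightly lifted, at most 0.1 rad, so its free edge is at most 30 mm above the shelf. It is not to be turned.
- teether: Flat grey silicone teether in the shape of a cactus in a pot, 92 mm by 76 mm, 20 mm thick, 70 g, lying loose on the left-hand page. Origin: centre of its underside. x runs along the cactus to its top (reaches from -43 to +49 mm), y across it (pot end 52 mm wide; the arms, between x = -9 and 37 mm, reach 38 mm to either side), z up.
- rattle: Bamboo rattle, a 60 mm drum, 26 mm high, with a stick, 145 mm long in all, lying on the shelf top beyond the book's far edge; origin on its underside. Leave alone.
- spoon: Stainless steel spoon, 150 mm long, lying on the shelf top between the book and the robot; origin on its underside. Leave alone.
- cup: Yellow plastic stacking cup, 72 mm across and 62 mm high, on the turntable at the right; origin under its centre. Leave alone.
- jar: Clear jar with green twist cap, 64 mm across and 75 mm high, on the turntable at the right; origin under its centre. Leave alone.
- blue_cup: Blue plastic stacking cup, 60 mm across and 55 mm high, on the shelf top at the right, nearer the robot; origin under its centre. Leave alone.
- turntable: Round wooden turntable, 210 mm across, its top 30 mm above the shelf top, at the right; origin under its centre. Does not slide.
There are look-alikes about, which are no part of the job. There is more than one size of the teether; the job needs the middle-sized.

How it is judged:
By the outcome, as a careful person would: the job done as asked, in the order asked, and still so for the second after the job is handed in, with the robot touching nothing.
It also fails if it takes over 58 s, if anything falls off the work surface, if the arm or the gripper's body presses on something with over 40 N, if the wrist force passes 120 N, or if a joint passes its speed limit or range.

## Robot

A 6-joint arm with a two-finger parallel gripper is mounted at the origin on the work surface. World frame = base frame: x ahead of the robot, y to its left, z up, the work surface at z = 0. Lengths are in m, angles in degrees, forces in N, time in s.
With the tool pointing down it reaches from about 0.25 to 0.725 m from the base axis. Payload 9.7 kg.
Tool frame: the origin (TCP) lies at the very end of the fingers, on their centre line; the grasp point (between the pads) lies 19 mm behind it; z points along the fingers, y is the direction in which the jaws open and shut (so a half turn about z gives the same grasp; the last joint's range is limited). The gripper opens to 85 mm and grips with 20 to 120 N. Pads are 22 mm wide; open, the fingers measure 114 mm over their backs; the gripper's body (76 mm by 85 mm) begins 54 mm behind the grasp point. The pads swing forward as they close: fully open they stand 13 mm farther back than shut.
Start: joints at [63.885, 4.979, 10.078, 95.1, 0, 90], TCP at [0.242, 0.494, 0.231] pointing down, gripper open.
Joint ranges: [-179.16, 179.16], [-48.56, 103.87], [-65.8, 70.77], [-126.05, 130.52], [-82.76, 87.17], [-180, 180]. Speed limits (degrees/s): [127.2, 127.2, 147.25, 180, 180, 180].

## Interface

Orientations are given as [roll, pitch, yaw] about the fixed x, y, z axes, in that order (R = Rz(yaw) Ry(pitch) Rx(roll)).
In Python, from workcell import bot gives the robot as it stands. The module is installed in compiled form; this text tells all that it offers.
- The arm moves only by the tool step_arm, never from a script. Its arguments are lists of equal length, an entry for each row: "dr": the turn, a rotation vector about the tool's x, y, z in rad, a list of three; "xyz": the shift along the tool's x, y, z in units of 40 mm (1.0 is 40 mm), a list of three; "gripper": the opening, from 0 (shut) to 1 (fully open). In form: {"dr": [[wx, wy, wz], ...], "xyz": [[x, y, z], ...], "gripper": [gripper, ...]}. A call has exactly 8 rows; each row is the pose to reach, as a shift and turn from the pose commanded when the call began, along the tool's axes at that moment; what a row does not reach only later rows make up. A row lasts 1/10 s, in which the tool goes at most 50 mm and 8.59 degrees, less where a joint would pass 70% of its speed; a pose out of reach is approached as far as the arm can. A call with a gripper value outside its range is refused whole. The fingers move at their own pace and stop on an object; "squeeze" is the grip in N (left out, the last holds). Time passes only in rows, so rows that repeat a pose let the fingers close, or fill a call up. It gives the time, the measured TCP pose, the force and the opening at its end, in the units of the state.
- bot.get_obs(): the state, without advancing time (a new reading comes with each control period).
- bot.camera(name): name is "scene" or "top" or "wrist"; returns a dict with "image" (480x640x3 uint8, red, green, blue), "camera_matrix" (3x3 intrinsics, pixels), "R" (3x3) and "t" (3): a world point X has camera coordinates R X + t. Camera axes: x right, y down, z forward; pixel columns grow to the right and rows downward; lengths in m; the calibration is good to about 2 mm. A picture is of the moment at which its call begins. There is no depth.
- bot.job_done(): hands the job in, once; it reports no verdict.
Trained networks look in a picture, given as the dict that the camera call returned (one of the last four; its "shot" number tells which), for a name from the list of things; names that differ only in an ending like _2 or _b are one class to them, and where a whole thing is asked for, a point or a joint stands for the part that bears it (a point fixed in the world has none). Each returns a list of dicts, best first, with "p" (0 to 1); they miss things now and then, are a little off and sometimes report something else, mostly with a low value. They report only what shows in the picture. A call takes as long as a camera call. They do not tell look-alikes from the thing itself.
- bot.regions_of(picture, thing): "region" (480x640 bool, what is visible of it) and "box" ([centre column, centre row, width, height] in pixels, round what is visible of it).
The state is a dict: "time": time; "q": joint angles; "qd": joint speeds; "joint_efforts": joint torques, N m; "ee_pos": TCP position; "tcp_rot": TCP orientation; "wrist_force": force on the tool from outside, world axes, zero at the start; "torque": the same for the moment, N m; "opening": finger opening in m.
Only numpy, scipy, OpenCV 4.12 (cv2) and the standard library are available. Lean on these libraries where they do the work, as an engineer would, in place of code of your own. Each camera call takes 0.05 s, during which the arm holds its last target.

## Working session

There is one attempt and no reset: what is moved stays moved. The work goes in short steps, Python scripts to look and compute and a tool call to move; the robot and the scene stay as the last step left them, time stands still between calls to the robot, and variables do not carry over. Pictures are saved under pics/ and viewed, and the job is handed in when it is done.

Besides the shell and the picture viewer there is one more tool, called after "Emit:" in YAML: its name, and indented under it one key for each argument. step_arm: Moves the arm, as the interface text tells. Its arguments: {"type":"object","properties":{"dr":{"type":"array"},"xyz":{"type":"array"},"gripper":{"type":"array"},"squeeze":{"type":"number"}},"required":["dr","xyz","gripper"]}

```bash
mkdir -p pics; cat > h.py <<'E'
import numpy as np, cv2
from workcell import bot
def snap(n,f):
    c=bot.camera(n); cv2.imwrite('pics/'+f,c['image'][:,:,::-1]); return c
def proj(c,X):
    p=c['camera_matrix']@(c['R']@np.array(X,float)+c['t']); return p[:2]/p[2]
def ray(c,uv,z):
    d=c['R'].T@np.linalg.inv(c['camera_matrix'])@np.array([uv[0],uv[1],1.]); o=-c['R'].T@c['t']
    return o+d*(z-o[2])/d[2]
E
python3 - <<'E'
from h import *
for n in ['scene','top','wrist']:
    c=snap(n,n+'0.png'); print(n,c['camera_matrix'].tolist(),c['R'].round(3).tolist(),c['t'].round(3).tolist())
    for k in ['book','page','next_page','teether','rattle','spoon','cup','jar']:
        for r in bot.regions_of(c,k)[:4]: print(k,round(r['p'],2),np.round(r['box']),end='; ')
    print()
print(bot.get_obs())
E
```

```text
scene [[510.65354892895357, 0.0, 319.9211586677785], [0.0, 510.65354892895357, 251.66125660285002], [0.0, 0.0, 1.0]] [[-0.064, 0.998, -0.007], [0.649, 0.037, -0.76], [-0.758, -0.053, -0.65]] [0.157, -0.264, 1.401]
book 0.96 [398. 278. 190. 115.]; page 0.96 [367. 269.  85.  91.]; next_page 0.47 [443. 333.  78.  40.]; teether 0.86 [543. 314.  35.  26.]; teether 0.67 [476. 212.  58.  36.]; teether 0.59 [437. 264.  44.  38.]; teether 0.32 [243. 221.  30.  35.]; rattle 0.77 [445. 335.  80.  40.]; spoon 0.48 [351. 246.  67.  24.]; cup 0.93 [124. 257.  41.  43.]; jar 0.94 [173. 259.  36.  47.]; 
top [[593.9202156641252, 0.0, 313.92097145196], [0.0, 593.9202156641252, 245.15353077457812], [0.0, 0.0, 1.0]] [[0.018, -1.0, -0.013], [-0.996, -0.017, -0.089], [0.088, 0.014, -0.996]] [-0.098, 0.518, 1.225]
book 0.79 [260. 247. 177. 123.]; page 0.41 [468. 237.  35.  33.]; page 0.2 [515. 242.  40.  32.]; teether 0.73 [137. 219.  31.  34.]; teether 0.64 [212. 268.  40.  46.]; rattle 0.63 [224. 188.  58.  42.]; spoon 0.77 [300. 306.  66.  33.]; cup 0.97 [512. 243.  39.  35.]; jar 0.83 [468. 237.  36. 
[... 233 characters left out ...]
. 477.  11.   7.]; teether 0.85 [ 67. 336. 126. 106.]; 
{'time': 1.35, 'q': array([6.38840871e+01, 4.97815983e+00, 1.00773666e+01, 9.51003744e+01,
       7.18163180e-04, 9.00000534e+01]), 'qd': array([ 0.00077156,  0.06730809, -0.0085199 ,  0.03668286,  0.03165624,
        0.07132061]), 'joint_efforts': array([ 2.45890595e-03, -5.20100284e+01,  4.64860833e+01,  1.78712260e-03,
        1.02178503e-04,  2.62591084e-05]), 'ee_pos': array([0.24209346, 0.49383516, 0.23128365]), 'tcp_rot': array([-1.79998832e+02, -7.18162091e-04,  1.53884034e+02]), 'wrist_force': array([ 0.16547674, -0.48443374,  0.47789876]), 'torque': array([-0.00885881, -0.01725573, -0.04029639]), 'opening': 0.0853571052025959}
```

View images.

View pics/scene0.png

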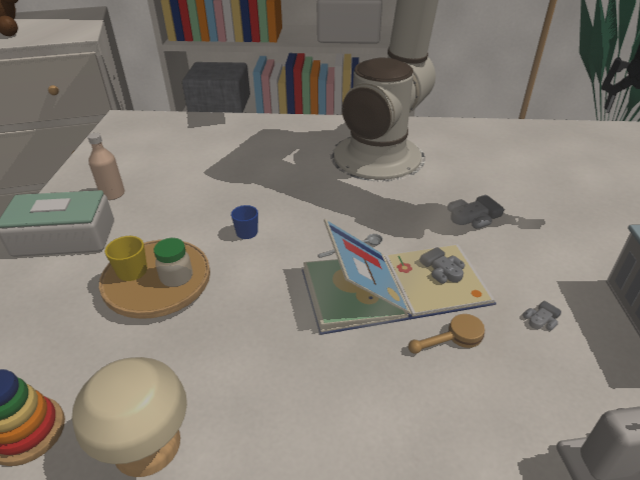

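View pics/top0.png

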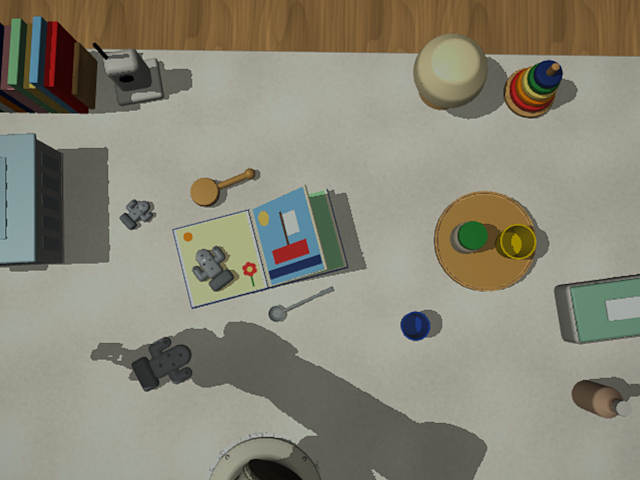

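```bash
python3 -c "
import cv2
i=cv2.imread('pics/top0.png');cv2.imwrite('pics/top0c.png',cv2.resize(i[160:340,100:380],(800,514),interpolation=cv2.INTER_CUBIC))
i=cv2.imread('pics/scene0.png');cv2.imwrite('pics/scene0c.png',cv2.resize(i[180:360,290:570],(800,514),interpolation=cv2.INTER_CUBIC))"
```

```text
(no output)
```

View pics/top0c.png

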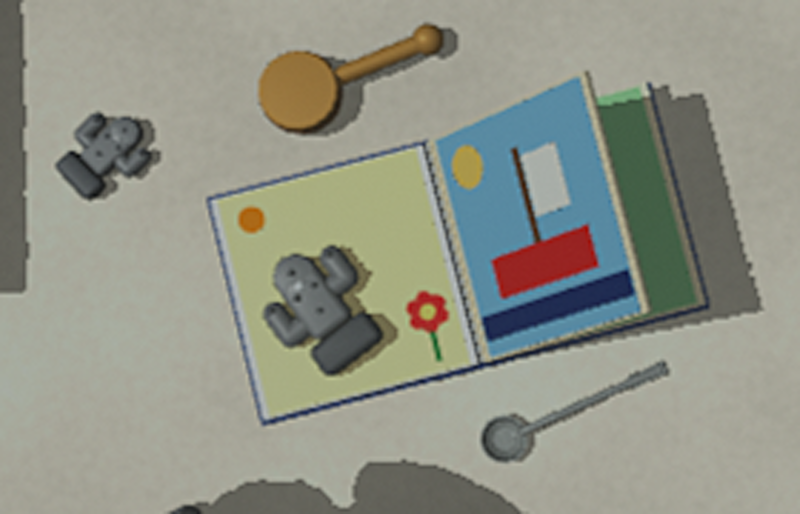

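View pics/scene0c.png

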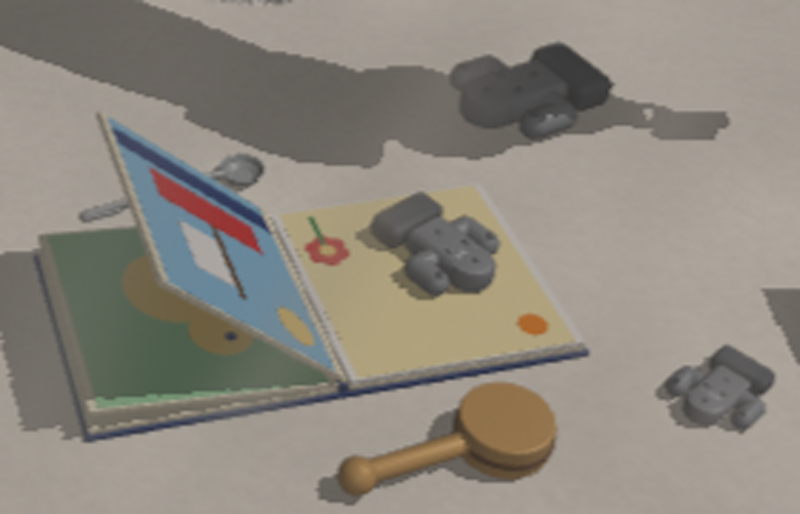

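```bash
python3 - <<'E'
from h import *
from scipy.optimize import least_squares
T=bot.camera('top');S=bot.camera('scene')
def w(p,c): # book->world
    x,y,th=p[:3]; R=np.array([[np.cos(th),-np.sin(th)],[np.sin(th),np.cos(th)]]); 
    return np.array([*(R@np.array(c[:2])+[x,y]),c[2]])
tc=lambda u,v:(u/2.857+100,v/2.857+160)
sc=lambda u,v:(u/2.857+290,v/2.857+180)
obs=[(T,(.088,.172,.003),tc(208,199)),(T,(-.088,.172,.003),tc(264,424)),(T,(-.088,-.172,.003),tc(708,308)),
(S,(.088,.172,.003),sc(587,353)),(S,(.088,-.172,.003),sc(88,439)),(S,(-.088,.172,.003),sc(482,187))]
edge=[(T,.085,tc(586,72)),(T,-.085,tc(646,314)),(S,-.085,sc(101,115)),(S,.085,sc(165,285))]
def pt(p,ex): a=p[3]; return (ex,-.169*np.cos(a),.013+.169*np.sin(a))
def f(p):
    r=[proj(c,w(p,b))-uv for c,b,uv in obs]+[proj(c,w(p,pt(p,e)))-uv for c,e,uv in edge]
    return np.concatenate(r)
s=least_squares(f,[.5,.1,.2,.7]); print(s.x,np.degrees(s.x[2:4]),s.fun.reshape(-1,2).round(1).tolist())
p=s.x
np.save('p.npy',p)
for n,uv in dict(small=(137,214),mid=(212,268),large=(162,365),pot_lo=tc(313,360),pot_hi=tc(380,330),top=tc(280,258),armR=tc(352,262),armL=tc(268,315),flower=tc(428,312),spoon=(277,313),spoon2=(332,290),rat=(205,192),rat2=(252,174)).items():
    X=ray(T,uv,.028 if n in('mid','pot_lo','pot_hi','top','armR','armL') else .015)
    th=p[2];R=np.array([[np.cos(th),-np.sin(th)],[np.sin(th),np.cos(th)]])
    print(n,X.round(3),'book',(R.T@(X[:2]-p[:2])).round(3))
print(w(p,pt(p,0)))
E
```

```text
[0.51238842 0.0264686  0.27637674 0.73805356] [15.83522093 42.28735382] [[-0.6, -0.1], [-0.7, 1.0], [0.8, -0.0], [1.8, 0.2], [-0.4, 0.4], [0.3, 0.4], [-0.2, -0.5], [1.4, -0.6], [-0.4, -1.4], [-0.4, -0.7]]
small [0.581 0.289 0.015] book [0.138 0.234]
mid [0.468 0.123 0.028] book [-0.016  0.105]
large [0.265 0.223 0.015] book [-0.184  0.257]
pot_lo [0.43  0.127 0.028] book [-0.051  0.119]
pot_hi [0.453 0.079 0.028] book [-0.043  0.066]
top [0.505 0.154 0.028] book [0.027 0.125]
armR [0.503 0.101 0.028] book [0.011 0.074]
armL [0.463 0.161 0.028] book [-0.011  0.143]
flower [0.467 0.046 0.015] book [-0.038  0.031]
spoon [ 0.377 -0.014  0.015] book [-0.141 -0.002]
spoon2 [ 0.427 -0.128  0.015] book [-0.124 -0.125]
rat [0.631 0.146 0.015] book [0.146 0.083]
rat2 [0.671 0.047 0.015] book [ 0.158 -0.024]
[ 0.54650359 -0.0938096   0.12671152]
```

Look-alikes, top image: small teether at (137,214), large one at (162,365), and the one on the book at (212,268). The one on the book has a pot width of about 53 mm (52 given), so it is the middle size. The crop confirms it lies on the left-hand page. The page stands at about 42°.

Next I move above the spot behind the teether.

Emit:
step_arm:
  dr:
    - [0,0,0.1]
    - [0,0,0.2]
    - [0,0,0.35]
    - [0,0,0.5]
    - [0,0,0.64]
    - [0,0,0.78]
    - [0,0,0.84]
    - [0,0,0.84]
  xyz:
    - [-10.13,-6.91,0.5]
    - [-10.13,-6.91,0.5]
    - [-10.13,-6.91,1]
    - [-10.13,-6.91,1]
    - [-10.13,-6.91,1]
    - [-10.13,-6.91,1]
    - [-10.13,-6.91,1]
    - [-10.13,-6.91,1]
  gripper: [0.47,0.47,0.47,0.47,0.47,0.47,0.47,0.47]

```text
time: 2.25
ee_pos: [0.4395, 0.1452, 0.1999]
tcp_rot: [179.9, -0.0, 105.6]
wrist_force: [0.9, 0.9, 0.3]
opening: 0.0401
```

```bash
python3 - <<'E'
from h import *
from scipy.spatial.transform import Rotation as Ro
def st(tx,ty,z):
    o=bot.get_obs();p=np.load('p.npy');th=p[2]
    R=np.array([[np.cos(th),-np.sin(th)],[np.sin(th),np.cos(th)]])
    b=R.T@(o['ee_pos'][:2]-p[:2]); W=R@np.array([tx,ty])+p[:2]
    M=Ro.from_euler('xyz',o['tcp_rot'],degrees=True).as_matrix()
    d=M.T@(np.array([*W,z])-o['ee_pos'])
    print('t',round(o['time'],2),'book',b.round(4),'z',o['ee_pos'][2].round(4),'rot',o['tcp_rot'].round(2),'yaw want',105.84+0,'F',o['wrist_force'].round(2),'op',o['opening'].round(4),'units',(d/.04).round(3))
st(-.016,.047,.06)
E
sed -n 1,1p h.py >/dev/null; cat >> h.py <<'E'
from scipy.spatial.transform import Rotation as Ro
def st(tx,ty,z):
    o=bot.get_obs();p=np.load('p.npy');th=p[2]
    R=np.array([[np.cos(th),-np.sin(th)],[np.sin(th),np.cos(th)]])
    b=R.T@(o['ee_pos'][:2]-p[:2]); W=R@np.array([tx,ty])+p[:2]
    M=Ro.from_euler('xyz',o['tcp_rot'],degrees=True).as_matrix()
    d=M.T@(np.array([*W,z])-o['ee_pos'])
    print('t',round(o['time'],2),'book',b.round(4),'z',o['ee_pos'][2].round(4),'rot',o['tcp_rot'].round(2),'F',o['wrist_force'].round(2),'op',o['opening'].round(4),'units',(d/.04).round(3))
E
```

```text
Traceback (most recent call last):
AttributeError: 'float' object has no attribute 'round'
```

```bash
sed -i "s/o\['opening'\].round(4)/round(o['opening'],4)/; s/o\['ee_pos'\]\[2\].round(4)/round(float(o['ee_pos'][2]),4)/" h.py; python3 -c "
from h import *
st(-.016,.047,.06)"
```

```text
t 2.25 book [-0.0377  0.1341] z 0.1999 rot [ 1.7995e+02 -1.0000e-02  1.0563e+02] F [0.86 0.9  0.29] op 0.0401 units [-2.177  0.546  3.497]
```

Emit:
step_arm:
  dr:
    - [0,0,0]
    - [0,0,0]
    - [0,0,0]
    - [0,0,0]
    - [0,0,0]
    - [0,0,0]
    - [0,0,0]
    - [0,0,0]
  xyz:
    - [-1.1,0.3,0]
    - [-2.15,0.55,0.3]
    - [-2.15,0.55,1.3]
    - [-2.15,0.55,2.3]
    - [-2.15,0.55,3]
    - [-2.15,0.55,3]
    - [-2.15,0.55,3]
    - [-2.15,0.55,3]
  gripper: [0.47,0.47,0.47,0.47,0.47,0.47,0.47,0.47]

```text
time: 3.05
ee_pos: [0.4845, 0.0707, 0.0819]
tcp_rot: [179.8, 0.0, 105.8]
wrist_force: [0.4, 0.3, 0.7]
opening: 0.04
```

```bash
python3 -c "
from h import *
st(-.016,.045,.014)
c=snap('wrist','w1.png')
c=snap('scene','s1.png'); i=c['image'][150:360,270:550,::-1]; cv2.imwrite('pics/s1c.png',cv2.resize(i,(800,600),interpolation=cv2.INTER_CUBIC))"
```

```text
t 3.05 book [-0.0148  0.0501] z 0.0819 rot [1.7984e+02 2.0000e-02 1.0577e+02] F [0.4  0.28 0.67] op 0.04 units [-0.128 -0.035  1.697]
```

View pics/w1.png

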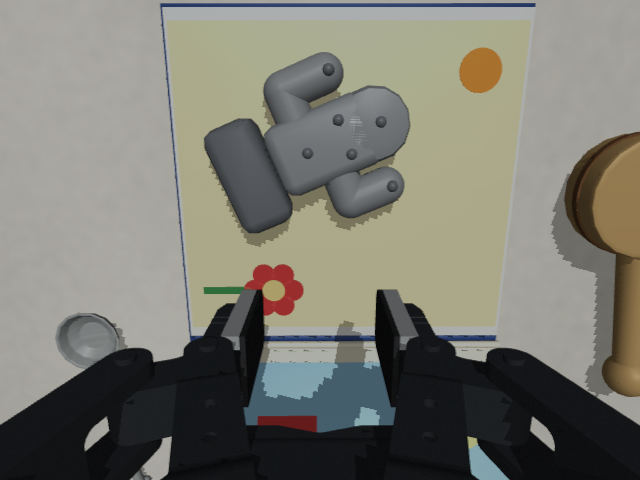

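View pics/s1c.png

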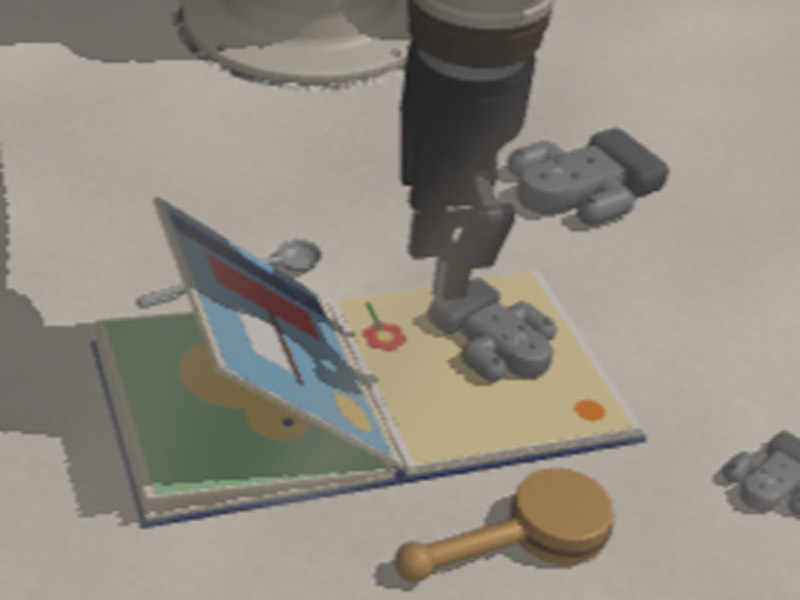

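The wrist view shows the teether ahead at (310,150). The fingers at columns 245 and 395 straddle its pot corner and arm. I descend and push.

Emit:
step_arm:
  dr:
    - [0,0,0]
    - [0,0,0]
    - [0,0,0]
    - [0,0,0]
    - [0,0,0]
    - [0,0,0]
    - [0,0,0]
    - [0,0,0]
  xyz:
    - [-0.2,0,0.5]
    - [-0.2,0,1.1]
    - [-0.2,0,1.5]
    - [-0.2,0,1.68]
    - [-0.2,0,1.68]
    - [0.1,0,1.68]
    - [0.4,0,1.68]
    - [0.7,0,1.68]
  gripper: [0.47,0.47,0.47,0.47,0.47,0.47,0.47,0.47]

```text
time: 3.95
ee_pos: [0.476, 0.0986, 0.0135]
tcp_rot: [179.9, 0.0, 105.8]
wrist_force: [0.9, -0.2, 0.5]
opening: 0.0402
```

```bash
python3 -c "
from h import *
st(-.016,.19,.014)
c=snap('wrist','w2.png')"
```

```text
t 3.95 book [-0.0153  0.0793] z 0.0135 rot [1.7992e+02 1.0000e-02 1.0576e+02] F [ 0.88 -0.22  0.5 ] op 0.0402 units [ 2.768 -0.021 -0.013]
```

View pics/w2.png

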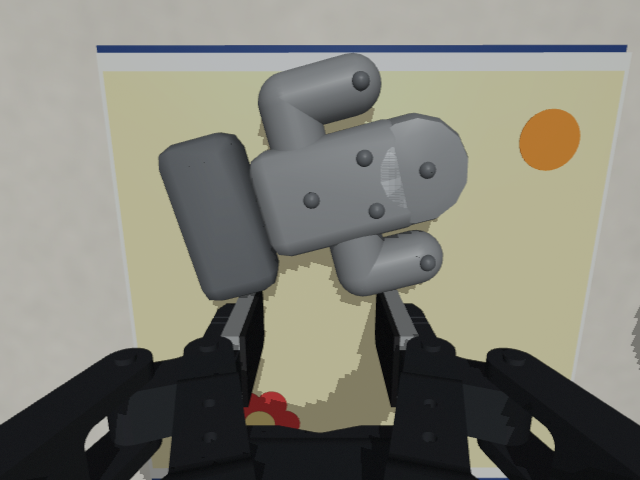

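Emit:
step_arm:
  dr:
    - [0,0,0]
    - [0,0,0]
    - [0,0,0]
    - [0,0,0]
    - [0,0,0]
    - [0,0,0]
    - [0,0,0]
    - [0,0,0]
  xyz:
    - [0.3,0,0]
    - [0.55,0,0]
    - [0.8,0,0]
    - [1.05,0,0]
    - [1.3,0,0]
    - [1.55,0,0]
    - [1.8,0,0]
    - [2.0,0,0]
  gripper: [0.47,0.47,0.47,0.47,0.47,0.47,0.47,0.47]

```text
time: 4.8
ee_pos: [0.4538, 0.1752, 0.0124]
tcp_rot: [-180.0, -0.0, 105.8]
wrist_force: [0.5, 0.2, -0.1]
opening: 0.0402
```

```bash
python3 -c "
from h import *
st(-.016,.19,.014)
c=snap('wrist','w3.png')"
```

```text
t 4.8 book [-0.0158  0.1591] z 0.0124 rot [-179.99   -0.    105.77] F [ 0.51  0.22 -0.12] op 0.0402 units [ 0.773 -0.006 -0.039]
```

View pics/w3.png

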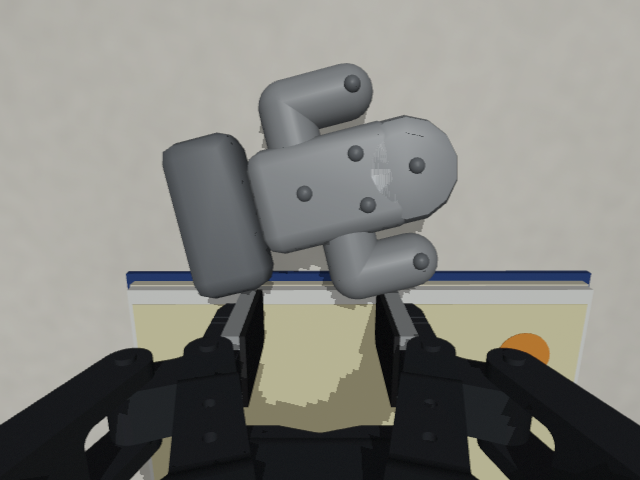

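Emit:
step_arm:
  dr:
    - [0,0,0]
    - [0,0,0]
    - [0,0,0]
    - [0,0,0]
    - [0,0,0]
    - [0,0,0]
    - [0,0,0]
    - [0,0,0]
  xyz:
    - [0.25,0,0]
    - [0.5,0,0]
    - [0.75,0,0]
    - [1.0,0,0]
    - [1.2,0,0]
    - [1.2,0,0]
    - [0.8,0,-0.1]
    - [0.5,0,-1]
  gripper: [0.47,0.47,0.47,0.47,0.47,0.47,0.47,0.47]

```text
time: 5.65
ee_pos: [0.4464, 0.1922, 0.0492]
tcp_rot: [-179.6, 0.1, 105.8]
wrist_force: [0.2, 0.3, 0.2]
opening: 0.0402
```

```bash
python3 -c "
from h import *
st(0,-.16,.25)
c=snap('wrist','w4.png')
c=snap('top','t4.png');i=c['image'][160:370,100:380,::-1]; cv2.imwrite('pics/t4c.png',cv2.resize(i,(800,600),interpolation=cv2.INTER_CUBIC))"
```

```text
t 5.65 book [-0.0183  0.1775] z 0.0492 rot [-1.796e+02  6.000e-02  1.058e+02] F [0.15 0.32 0.18] op 0.0402 units [-8.442  0.426 -5.014]
```

View pics/w4.png

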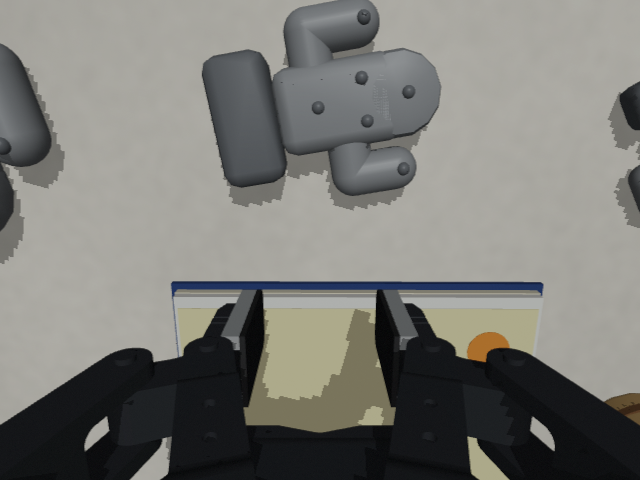

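View pics/t4c.png

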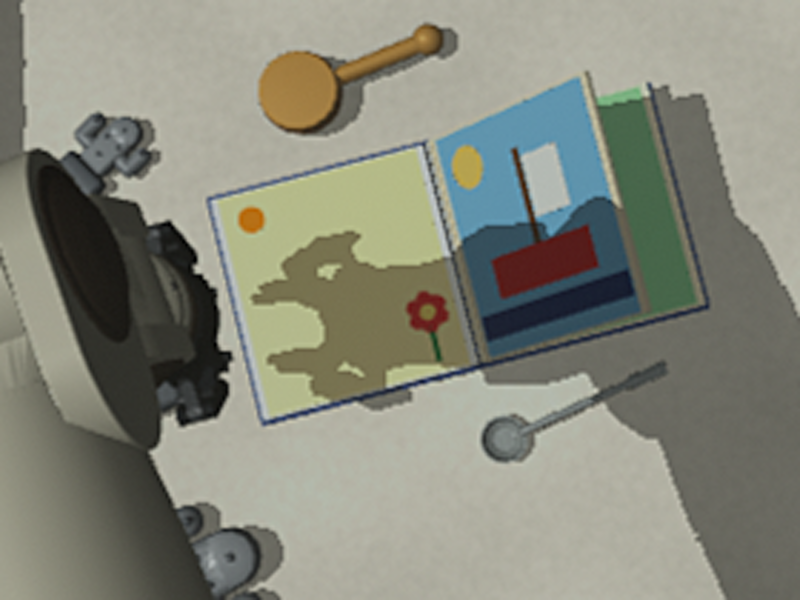

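The teether rests on the shelf with a clear gap beyond the book's edge (wrist view, teether bottom at row 205, book edge at row 283). The book has not moved. Next I go over to the right-hand side, behind the raised page.

Emit:
step_arm:
  dr:
    - [0,0,0]
    - [0,0,0]
    - [0,0,0]
    - [0,0.1,0]
    - [0,0.2,0]
    - [0,0.3,0]
    - [0,0.4,0]
    - [0,0.5,0]
  xyz:
    - [0,0,-1.2]
    - [-0.3,0,-2.4]
    - [-0.8,0.1,-3.6]
    - [-1.8,0.2,-4.6]
    - [-3.0,0.3,-5]
    - [-4.2,0.43,-5]
    - [-5.4,0.43,-5]
    - [-6.6,0.43,-5]
  gripper: [0.47,0.47,0.47,0.47,0.47,0.47,0.47,0.47]

```text
time: 6.55
ee_pos: [0.5369, -0.0558, 0.2535]
tcp_rot: [179.7, -28.8, 105.8]
wrist_force: [1.2, 1.6, -0.1]
opening: 0.0401
```

```bash
cat >> h.py <<'E'
def pose(a,t,s=.025,gap=0.):
    # tip (book y,z) so finger front touches page underside; a,t deg
    A,Tt=np.radians(a),np.radians(t)
    rad=np.array([-np.cos(A),np.sin(A)]);un=-np.array([np.sin(A),np.cos(A)])
    H=np.array([0,.013])
    if a<90:
        e=H+.169*rad+(.002+gap)*un
        d=np.array([np.sin(Tt),-np.cos(Tt)]);n=np.array([np.cos(Tt),np.sin(Tt)])
        return e+s*d-.011*n
    return H+(.169-s)*rad+(.002+gap)*un-np.array([.011,0])
def plan(rows,x=0.):
    """rows: list of (y,z,tiltdeg) -> dr,xyz"""
    o=bot.get_obs();p=np.load('p.npy');th=p[2]
    R=np.array([[np.cos(th),-np.sin(th)],[np.sin(th),np.cos(th)]])
    M=Ro.from_euler('xyz',o['tcp_rot'],degrees=True).as_matrix()
    B=np.array([[-np.sin(th),np.cos(th),0],[np.cos(th),np.sin(th),0],[0,0,-1]]).T
    dr=[];xs=[]
    for y,z,t in rows:
        W=np.array([*(R@np.array([x,y])+p[:2]),z])
        xs.append((M.T@(W-o['ee_pos'])/.04).round(2).tolist())
        dr.append(Ro.from_matrix(M.T@B@Ro.from_euler('y',t,degrees=True).as_matrix()).as_rotvec().round(3).tolist())
    print('dr',dr);print('xyz',xs)
E
python3 - <<'E'
from h import *
st(0,-.2,.25)
for a,t in [(42,29),(60,18),(90,0),(135,0),(180,0)]: print(a,pose(a,t).round(3))
q=pose(42.3,29,gap=.035); print(q)
plan([(-.21,.25,29),(-.22,.23,29),(-.225,.20,29),(-.225,.16,29),(-.22,.14,29),(-.21,.12,29),(q[0],q[1],29),(q[0],q[1],29)])
E
```

```text
t 6.55 book [ 0.0011 -0.0858] z 0.2535 rot [179.73 -28.8  105.84] F [ 1.25  1.57 -0.12] op 0.0401 units [-2.544 -0.023 -1.299]
42 [-0.124  0.097]
60 [-0.089  0.131]
90 [-0.013  0.157]
135 [0.089 0.116]
180 [0.133 0.015]
[-0.14739969  0.07217437]
dr [[0.005, 0.003, 0.0], [0.005, 0.003, 0.0], [0.005, 0.003, 0.0], [0.005, 0.003, 0.0], [0.005, 0.003, 0.0], [0.005, 0.003, 0.0], [0.005, 0.003, 0.0], [0.005, 0.003, 0.0]]
xyz [[-2.76, -0.02, -1.42], [-3.22, -0.02, -1.1], [-3.69, -0.03, -0.5], [-4.18, -0.03, 0.37], [-4.31, -0.03, 0.87], [-4.33, -0.04, 1.43], [-3.53, -0.04, 3.23], [-3.53, -0.04, 3.23]]
```

Emit:
step_arm:
  dr:
    - [0,0,0]
    - [0,0,0]
    - [0,0,0]
    - [0,0,0]
    - [0,0,0]
    - [0,0,0]
    - [0,0,0]
    - [0,0,0]
  xyz:
    - [-1.0,0,-0.6]
    - [-2.0,0,-1.1]
    - [-3.0,0,-1.2]
    - [-3.7,-0.02,-0.5]
    - [-4.18,-0.03,0.4]
    - [-4.33,-0.03,1.4]
    - [-3.9,-0.03,2.3]
    - [-3.53,-0.04,3.2]
  gripper: [0.47,0.47,0.47,0.47,0.47,0.47,0.47,0.47]

```text
time: 7.35
ee_pos: [0.5511, -0.1136, 0.0704]
tcp_rot: [-179.9, -28.7, 105.7]
wrist_force: [1.4, -0.6, -0.1]
opening: 0.0403
```

```bash
python3 - <<'E'
from h import *
q=pose(42.3,29,gap=.035);st(0,*q)
rows=[(*pose(42.3,29,gap=.02),29),(*pose(42.3,29,gap=.008),29),(*pose(42.3,29,gap=0),29)]
for a in (45,48,51,54,57): rows.append((*pose(a,.6*(90-a)),.6*(90-a)))
plan(rows)
c=snap('scene','s5.png'); i=c['image'][150:360,270:550,::-1]; cv2.imwrite('pics/s5c.png',cv2.resize(i,(800,600),interpolation=cv2.INTER_CUBIC))
E
```

```text
t 7.35 book [-0.001  -0.1453] z 0.0704 rot [-179.94  -28.7   105.66] F [ 1.41 -0.58 -0.13] op 0.0403 units [-0.025  0.026 -0.064]
dr [[0.0, 0.005, -0.003], [0.0, 0.005, -0.003], [0.0, 0.005, -0.003], [0.0, -0.03, -0.003], [0.0, -0.061, -0.003], [0.0, -0.092, -0.003], [0.0, -0.124, -0.003], [0.0, -0.155, -0.003]]
xyz [[0.33, 0.02, -0.19], [0.61, 0.02, -0.28], [0.8, 0.02, -0.35], [0.97, 0.02, -0.42], [1.16, 0.02, -0.49], [1.36, 0.02, -0.55], [1.56, 0.02, -0.59], [1.76, 0.02, -0.63]]
```

View pics/s5c.png

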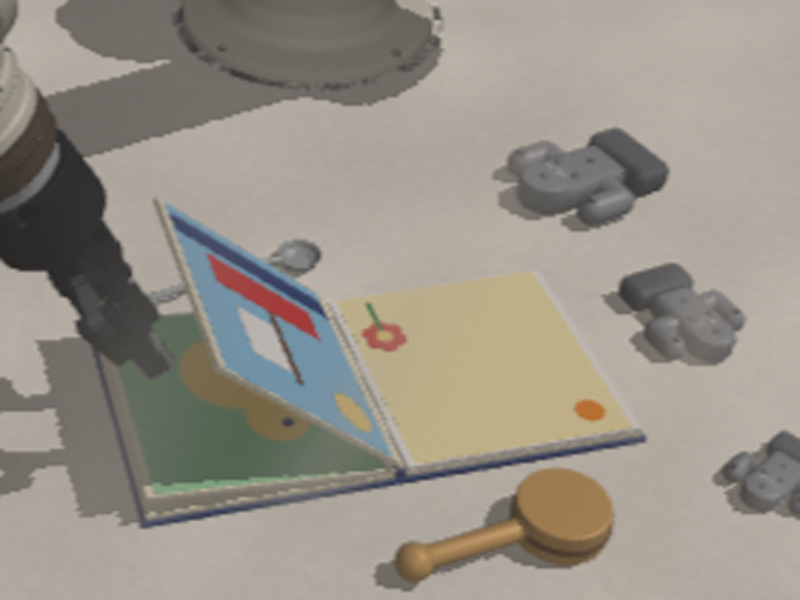

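The fingertips (150,360) stand under and to the right of the raised page, clear of the green page. The teether (685,310) lies on the shelf. I start turning.

Emit:
step_arm:
  dr:
    - [0,0,0]
    - [0,0,0]
    - [0,0,0]
    - [0,-0.03,0]
    - [0,-0.06,0]
    - [0,-0.09,0]
    - [0,-0.125,0]
    - [0,-0.155,0]
  xyz:
    - [0.33,0.02,-0.19]
    - [0.61,0.02,-0.28]
    - [0.8,0.02,-0.35]
    - [0.97,0.02,-0.42]
    - [1.16,0.02,-0.49]
    - [1.36,0.02,-0.55]
    - [1.56,0.02,-0.59]
    - [1.76,0.02,-0.63]
  gripper: [0.47,0.47,0.47,0.47,0.47,0.47,0.47,0.47]

```text
time: 8.2
ee_pos: [0.539, -0.0657, 0.1294]
tcp_rot: [179.9, -19.6, 105.8]
wrist_force: [1.1, 0.4, 0.4]
opening: 0.04
```

```bash
python3 - <<'E'
from h import *
st(0,*pose(57,20))
rows=[(*pose(a,.6*(90-a)),.6*(90-a)) for a in (61,65,69,73,77,81,85,89)]
plan(rows)
c=snap('scene','s6.png'); i=c['image'][150:360,270:550,::-1]; cv2.imwrite('pics/s6c.png',cv2.resize(i,(800,600),interpolation=cv2.INTER_CUBIC))
E
```

```text
t 8.2 book [ 0.0004 -0.0959] z 0.1294 rot [179.94 -19.58 105.78] F [1.06 0.44 0.39] op 0.04 units [-0.016 -0.011  0.073]
dr [[0.001, -0.038, -0.001], [0.001, -0.08, -0.001], [0.001, -0.122, -0.001], [0.001, -0.164, -0.001], [0.001, -0.206, -0.001], [0.001, -0.248, -0.001], [0.001, -0.289, -0.001], [0.001, -0.331, -0.001]]
xyz [[0.24, -0.01, -0.0], [0.51, -0.01, -0.06], [0.78, -0.01, -0.09], [1.05, -0.01, -0.11], [1.32, -0.01, -0.1], [1.59, -0.01, -0.08], [1.86, -0.01, -0.04], [2.12, -0.01, 0.03]]
```

View pics/s6c.png

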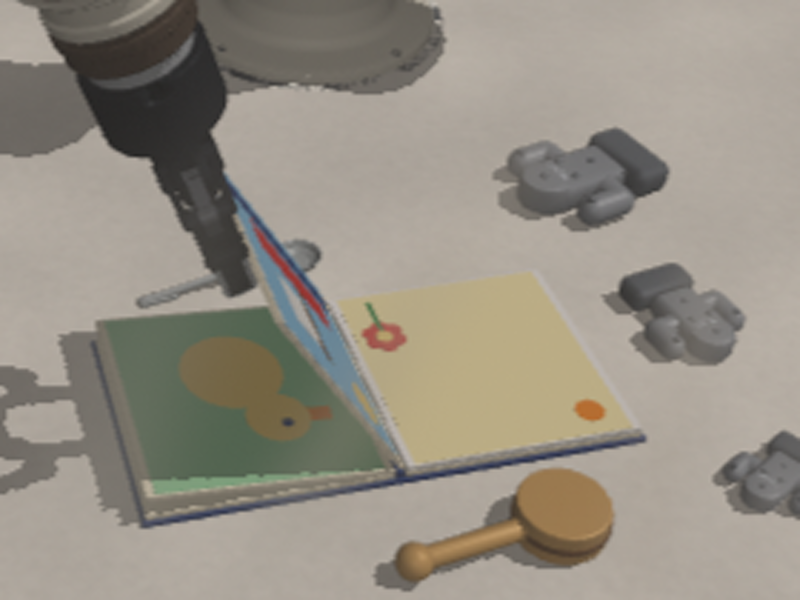

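The page has turned to about 60°. The green page stayed down and the book hasn't moved.

Emit:
step_arm:
  dr:
    - [0,-0.04,0]
    - [0,-0.08,0]
    - [0,-0.12,0]
    - [0,-0.165,0]
    - [0,-0.205,0]
    - [0,-0.25,0]
    - [0,-0.29,0]
    - [0,-0.33,0]
  xyz:
    - [0.24,-0.01,0.0]
    - [0.51,-0.01,-0.05]
    - [0.78,-0.01,-0.09]
    - [1.05,-0.01,-0.11]
    - [1.32,-0.01,-0.1]
    - [1.59,-0.01,-0.08]
    - [1.86,-0.01,-0.04]
    - [2.12,-0.01,0.02]
  gripper: [0.47,0.47,0.47,0.47,0.47,0.47,0.47,0.47]

```text
time: 9.05
ee_pos: [0.5166, 0.0113, 0.1567]
tcp_rot: [180.0, -0.7, 105.8]
wrist_force: [-0.3, -0.3, -0.2]
opening: 0.0401
```

```bash
python3 - <<'E'
from h import *
st(0,*pose(90,0))
rows=[(*pose(a,0),0) for a in (94,98,102,106,110,114,118,122)]
plan(rows)
c=snap('scene','s7.png'); i=c['image'][150:360,270:550,::-1]; cv2.imwrite('pics/s7c.png',cv2.resize(i,(800,600),interpolation=cv2.INTER_CUBIC))
E
```

```text
t 9.05 book [-0.0001 -0.0158] z 0.1567 rot [179.97  -0.74 105.76] F [-0.31 -0.33 -0.16] op 0.0401 units [ 0.069  0.003 -0.007]
dr [[0.001, -0.013, -0.001], [0.001, -0.013, -0.001], [0.001, -0.013, -0.001], [0.001, -0.013, -0.001], [0.001, -0.013, -0.001], [0.001, -0.013, -0.001], [0.001, -0.013, -0.001], [0.001, -0.013, -0.001]]
xyz [[0.32, 0.0, 0.0], [0.57, 0.0, 0.03], [0.82, 0.0, 0.07], [1.06, 0.0, 0.13], [1.3, 0.0, 0.21], [1.53, 0.0, 0.3], [1.76, 0.0, 0.41], [1.98, 0.0, 0.54]]
```

View pics/s7c.png

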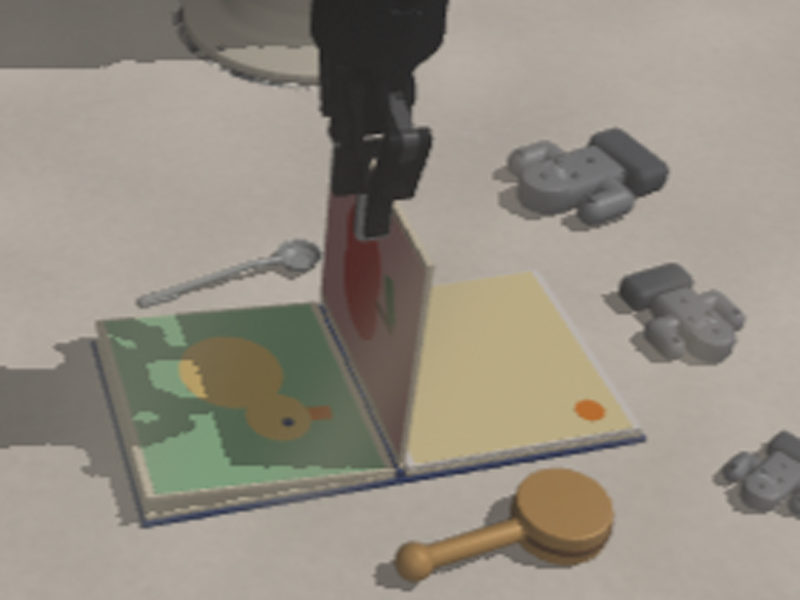

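The page is upright and the pink side shows. I continue over the top.

Emit:
step_arm:
  dr:
    - [0,-0.013,0]
    - [0,-0.013,0]
    - [0,-0.013,0]
    - [0,-0.013,0]
    - [0,-0.013,0]
    - [0,-0.013,0]
    - [0,-0.013,0]
    - [0,-0.013,0]
  xyz:
    - [0.32,0,0]
    - [0.57,0,0.03]
    - [0.82,0,0.07]
    - [1.06,0,0.13]
    - [1.3,0,0.21]
    - [1.53,0,0.3]
    - [1.76,0,0.41]
    - [1.98,0,0.54]
  gripper: [0.47,0.47,0.47,0.47,0.47,0.47,0.47,0.47]

```text
time: 9.9
ee_pos: [0.4951, 0.088, 0.1354]
tcp_rot: [-180.0, -0.1, 105.8]
wrist_force: [0.4, 0.5, 1.2]
opening: 0.0403
```

```bash
python3 - <<'E'
from h import *
st(0,*pose(122,0))
rows=[(*pose(a,0),0) for a in (126,130,134,138,142,146,150,154)]
plan(rows)
c=snap('scene','s8.png'); i=c['image'][150:360,270:550,::-1]; cv2.imwrite('pics/s8c.png',cv2.resize(i,(800,600),interpolation=cv2.INTER_CUBIC))
E
```

```text
t 9.9 book [0.0001 0.0639] z 0.1354 rot [-1.7999e+02 -1.2000e-01  1.0576e+02] F [0.37 0.49 1.16] op 0.0403 units [-0.008 -0.003 -0.019]
dr [[-0.0, -0.002, -0.001], [-0.0, -0.002, -0.001], [-0.0, -0.002, -0.001], [-0.0, -0.002, -0.001], [-0.0, -0.002, -0.001], [-0.0, -0.002, -0.001], [-0.0, -0.002, -0.001], [-0.0, -0.002, -0.001]]
xyz [[0.2, -0.0, 0.12], [0.4, -0.0, 0.27], [0.59, -0.0, 0.44], [0.77, -0.0, 0.62], [0.93, -0.0, 0.81], [1.08, -0.0, 1.01], [1.22, -0.0, 1.22], [1.34, -0.01, 1.44]]
```

View pics/s8c.png

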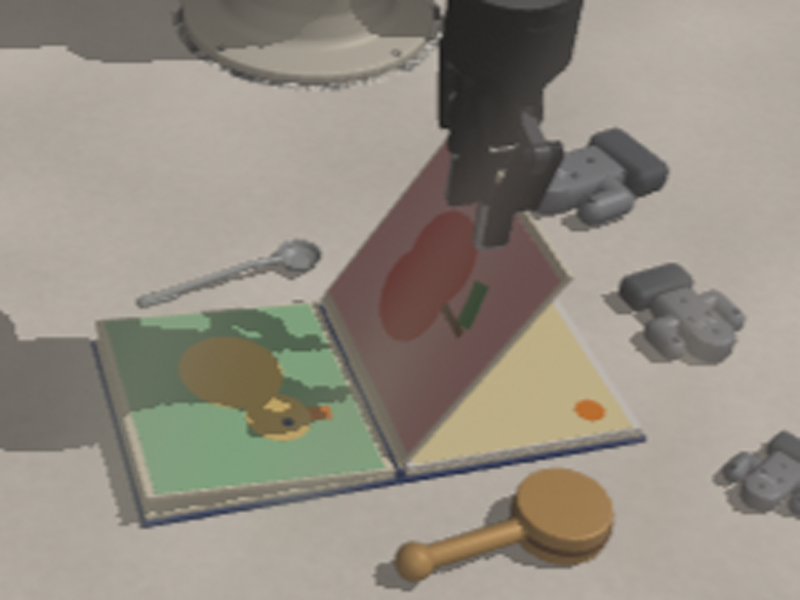

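The page is over at about 120° and the fingertips are on the pink side.

Emit:
step_arm:
  dr:
    - [0,0,0]
    - [0,0,0]
    - [0,0,0]
    - [0,0,0]
    - [0,0,0]
    - [0,0,0]
    - [0,0,0]
    - [0,0,0]
  xyz:
    - [0.2,0,0.12]
    - [0.4,0,0.27]
    - [0.59,0,0.44]
    - [0.77,0,0.62]
    - [0.93,0,0.81]
    - [1.08,0,1.01]
    - [1.22,0,1.22]
    - [1.34,0,1.44]
  gripper: [0.47,0.47,0.47,0.47,0.47,0.47,0.47,0.47]

```text
time: 10.75
ee_pos: [0.4806, 0.1394, 0.0776]
tcp_rot: [-180.0, -0.1, 105.8]
wrist_force: [1.1, -1.0, 0.5]
opening: 0.0403
```

```bash
python3 - <<'E'
from h import *
st(0,*pose(154,0))
rows=[(*pose(a,0),0) for a in (158,162,166,170,173,175.5,177.5,179)]
plan(rows)
E
```

```text
t 10.75 book [0.0002 0.1174] z 0.0776 rot [-1.8000e+02 -1.2000e-01  1.0576e+02] F [ 1.12 -1.    0.5 ] op 0.0403 units [ 0.004 -0.005 -0.007]
dr [[-0.0, -0.002, -0.001], [-0.0, -0.002, -0.001], [-0.0, -0.002, -0.001], [-0.0, -0.002, -0.001], [-0.0, -0.002, -0.001], [-0.0, -0.002, -0.001], [-0.0, -0.002, -0.001], [-0.0, -0.002, -0.001]]
xyz [[0.11, -0.01, 0.22], [0.2, -0.01, 0.46], [0.27, -0.01, 0.7], [0.33, -0.01, 0.94], [0.36, -0.01, 1.13], [0.37, -0.01, 1.28], [0.38, -0.01, 1.41], [0.39, -0.01, 1.5]]
```

Emit:
step_arm:
  dr:
    - [0,0,0]
    - [0,0,0]
    - [0,0,0]
    - [0,0,0]
    - [0,0,0]
    - [0,0,0]
    - [0,0,0]
    - [0,0,0]
  xyz:
    - [0.11,0,0.22]
    - [0.2,0,0.46]
    - [0.27,0,0.7]
    - [0.33,0,0.94]
    - [0.36,0,1.13]
    - [0.37,0,1.28]
    - [0.38,0,1.41]
    - [0.39,0,1.5]
  gripper: [0.47,0.47,0.47,0.47,0.47,0.47,0.47,0.47]

```text
time: 11.55
ee_pos: [0.4764, 0.154, 0.018]
tcp_rot: [-180.0, -0.1, 105.7]
wrist_force: [-0.4, -0.5, -0.1]
opening: 0.04
```

```bash
python3 - <<'E'
from h import *
st(0,.135,.015)
c=snap('scene','s9.png'); i=c['image'][150:360,270:550,::-1]; cv2.imwrite('pics/s9c.png',cv2.resize(i,(800,600),interpolation=cv2.INTER_CUBIC))
E
```

```text
t 11.55 book [0.0002 0.1325] z 0.018 rot [-1.7999e+02 -1.1000e-01  1.0574e+02] F [-0.43 -0.49 -0.11] op 0.04 units [ 0.063 -0.006  0.075]
```

View pics/s9c.png

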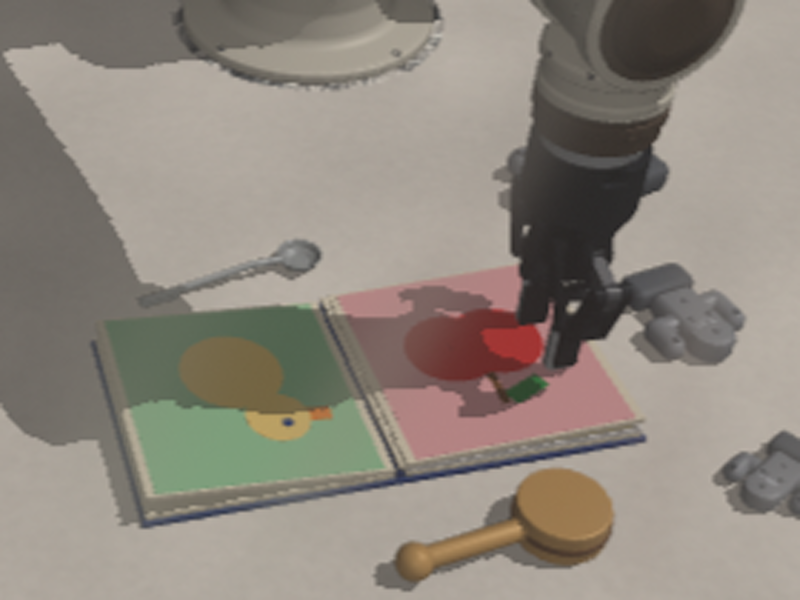

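Nearly flat. I press down gently the last millimetres and watch the force.

Emit:
step_arm:
  dr:
    - [0,0,0]
    - [0,0,0]
    - [0,0,0]
    - [0,0,0]
    - [0,0,0]
    - [0,0,0]
    - [0,0,0]
    - [0,0,0]
  xyz:
    - [0,0,0.02]
    - [0,0,0.04]
    - [0,0,0.06]
    - [0,0,0.08]
    - [0,0,0.09]
    - [0,0,0.1]
    - [0,0,0.1]
    - [0,0,0.1]
  gripper: [0.47,0.47,0.47,0.47,0.47,0.47,0.47,0.47]

```text
time: 12.4
ee_pos: [0.4764, 0.1541, 0.0144]
tcp_rot: [-180.0, -0.1, 105.8]
wrist_force: [-1.1, -0.4, 0.8]
opening: 0.0403
```

```bash
python3 - <<'E'
from h import *
st(0,.135,.015)
E
```

```text
t 12.4 book [0.0002 0.1326] z 0.0144 rot [-1.8000e+02 -1.1000e-01  1.0576e+02] F [-1.09 -0.42  0.77] op 0.0403 units [ 0.06  -0.005 -0.014]
```

Emit:
step_arm:
  dr:
    - [0,0,0]
    - [0,0,0]
    - [0,0,0]
    - [0,0,0]
    - [0,0,0]
    - [0,0,0]
    - [0,0,0]
    - [0,0,0]
  xyz:
    - [0,0,0.01]
    - [0,0,0.02]
    - [0,0,0.03]
    - [0,0,0.04]
    - [0,0,0.05]
    - [0,0,0.05]
    - [0,0,0.05]
    - [0,0,0.05]
  gripper: [0.47,0.47,0.47,0.47,0.47,0.47,0.47,0.47]

```text
time: 13.2
ee_pos: [0.4765, 0.1542, 0.0133]
tcp_rot: [180.0, -0.1, 105.8]
wrist_force: [-3.2, -0.5, 9.4]
opening: 0.04
```

```bash
python3 - <<'E'
from h import *
st(0,.135,.015)
c=snap('scene','s10.png')
E
```

```text
t 13.2 book [0.0003 0.1326] z 0.0133 rot [ 1.7997e+02 -1.2000e-01  1.0575e+02] F [-3.17 -0.5   9.44] op 0.04 units [ 0.06  -0.009 -0.043]
```

Contact at 9 N means the page is pressed flat. I retreat upward.

Emit:
step_arm:
  dr:
    - [0,0,0]
    - [0,0,0]
    - [0,0,0]
    - [0,0,0]
    - [0,0,0]
    - [0,0,0]
    - [0,0,0]
    - [0,0,0]
  xyz:
    - [0,0,-0.1]
    - [0,0,-0.5]
    - [0,0,-1.5]
    - [0,0,-2.7]
    - [0,0,-3.9]
    - [-1,0,-5]
    - [-2,0,-5]
    - [-2,0,-5]
  gripper: [0.47,0.47,0.47,0.47,0.47,0.47,0.47,0.47]

```text
time: 14.05
ee_pos: [0.4999, 0.0732, 0.2143]
tcp_rot: [179.8, -0.0, 105.5]
wrist_force: [-0.5, 0.8, -0.3]
opening: 0.0402
```

Emit:
step_arm:
  dr:
    - [0,0,0]
    - [0,0,0]
    - [0,0,0]
    - [0,0,0]
    - [0,0,0]
    - [0,0,0]
    - [0,0,0]
    - [0,0,0]
  xyz:
    - [-1,-1,0]
    - [-2,-2,0]
    - [-3,-2,0]
    - [-4,-2,0]
    - [-5,-2,0]
    - [-5,-2,0]
    - [-5,-2,0]
    - [-5,-2,0]
  gripper: [0.47,0.47,0.47,0.47,0.47,0.47,0.47,0.47]

```text
time: 14.85
ee_pos: [0.4754, -0.1367, 0.2117]
tcp_rot: [-180.0, -0.1, 105.8]
wrist_force: [-0.5, 0.2, 1.0]
opening: 0.0402
```

```bash
python3 - <<'E'
from h import *
st(0,.135,.015)
c=snap('scene','s11.png'); i=c['image'][150:360,270:550,::-1]; cv2.imwrite('pics/s11c.png',cv2.resize(i,(800,600),interpolation=cv2.INTER_CUBIC))
T=snap('top','t11.png');i=T['image'][160:340,100:380,::-1]; cv2.imwrite('pics/t11c.png',cv2.resize(i,(800,514),interpolation=cv2.INTER_CUBIC))
E
```

```text
t 14.85 book [-0.0801 -0.1469] z 0.2117 rot [-1.7998e+02 -1.4000e-01  1.0579e+02] F [-0.5   0.16  1.  ] op 0.0402 units [7.036 1.998 4.933]
```

View pics/s11c.png

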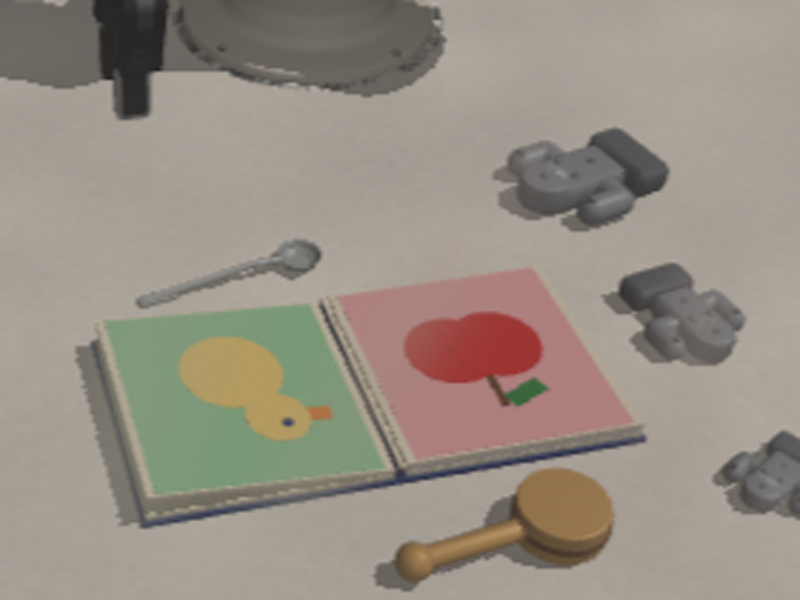

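View pics/t11c.png

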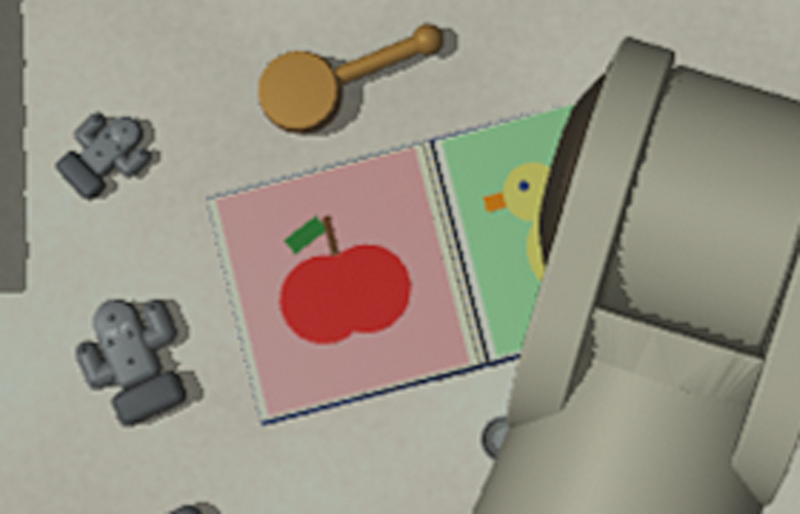

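The page lies flat with the apple side up. The book corners are at the same pixels as before, (208,199) and (264,424) in the top crop. The teether is clear at (135,360), and the robot is touching nothing.

```bash
python3 -c "
from h import *
print(bot.job_done())"
```

```text
the job is handed in; nothing more can be done
None
```

The job is done and handed in at about 15 s of the 58 s allowed. No verdict was reported.

- **Teether:** I pushed the middle-sized one (pot width measured at about 53 mm, 52 given) off the left edge of the book with the open fingertips. It rests on the shelf, clear of the book and the other two teethers.
- **Page:** I turned the raised page with the outside of the fingers from about 42° over the spine. I then pressed it flat; the last reading was about 9 N.
- **Last checks:** The final pictures show the pink apple page flat on the left and the green duck page still on the right. The book corners, the rattle and what shows of the spoon are at the same pixels as before. The arm was clear of everything, and no check failed or disagreed. The last close-ups did not take in the cups, jar and turntable, but the arm did not go near them.

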